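Lay the wingtip model on the sloped tap rest

TASK

The resin wingtip model stands on its root block in front of the cork pad: tip it over the pad's front edge so that it comes down on its flat side on the pad. Then pick it up and lay it gently, without dropping it, flat side down along the middle of the narrow sloped rest, with the end of its root block down against the toe stop, and leave it lying there by itself. Do not disturb the tap nipples, the bushing or the depth gauge.

Things in the scene. Friction and masses are not known exactly. Their poses are not given: they have to be found in the camera images.
- wingtip: White resin wingtip model, about 0.3 kg, 130 mm long: a root block 40 (x) by 44 (y) by 55 mm (z) from which a slim tapering wing runs on along +z to the tip. The side facing its +x, at x = 20 mm, is one flat plane over block and wing. Origin: centre of the foot (free end of the block). At first it stands on the counter on its foot, flat side towards the pad's front edge, 2 to 9 mm from it.
- root_edge (a point): Point on the wingtip: middle of the edge where the foot meets the flat side (x = 20, y = 0, z = 0 mm in its frame). Axes as the wingtip's. The balance point of the wingtip is about 40 mm from the foot, midway across its width and 2 mm nearer the flat side than the block's centre.
- wing_back (a point): Point on the wingtip: middle of the wing's rounded back, 100 mm from the foot, 16 mm from the flat side; the wing is 42 mm wide at the block, 32 mm 15 mm short of the tip. Axes as the wingtip's. Pushed here towards the pad while standing, the wingtip pivots on the pad's front edge and falls flat side down on the pad, tip away from that edge, foot overhanging it by about 10 mm.
- pad: Fixed cork pad with a steel strip along its front edge, 140 (x) by 100 (y) mm, 10 mm high. Origin: middle of its front edge, at counter level. x points from the front edge across the pad, away from the robot; z up. Its front edge is the fence that the wingtip pivots over.
- seat (a point): The narrow rest, a steel bar 26 mm wide, 115 long, 14 thick, rising at 25 degrees away from the robot; a toe stop 36 mm wide, 10 thick, stands 20 mm proud at its low end. Origin: middle of the bar's upper face where it meets the stop. x up the slope, y across, z square out of the face. In place, root_edge lies here, the wingtip's z along this x and its x along minus this z. No side guides.
- fixture: Fixed cast iron fixture that carries the rest on a post: base 130 (x) by 100 mm (y), a sleeve 50 mm square, 72 mm high, and on its far side (+x) a crank 50 mm long, not needed here. Origin: on the counter straight below the seat point; base centre and post are 50 mm from it along x; x: where the rest rises to. The bar's low end is 85 to 120 mm over the counter, differing from run to run; it does not give under ordinary loads.
- nipple_a: Bystander: stainless barbed tap nipple standing upright, 18 mm across, 36 mm high. Origin: centre of its underside.
- nipple_b: Bystander: another such nipple.
- bushing: Bystander: bronze bushing standing on end, 32 mm across, 26 mm high. Origin: centre of its underside.
- gauge: Bystander: blue steel depth gauge lying flat, a beam 16 by 84 mm (y) and 10 mm high with a thin rule 90 mm long across it along x. Origin: underside of the beam's centre.
Not all that is in view belongs to the job. Of the things that look like the wingtip, the smallest one is meant. There is more than one size of the fixture; the one meant has the size given above.

How it is judged:
By the outcome, as a careful person would: the job done as asked, in the order asked, and still so for the second after the job is handed in, with the robot touching nothing.
It also fails if it takes over 51 s, if anything falls off the work surface, if the arm or the gripper's body presses on something with over 40 N, if the wrist force passes 120 N, or if a joint passes its speed limit or range.

ROBOT

A 6-joint arm with a two-finger parallel gripper is mounted at the origin on the work surface. World frame = base frame: x ahead of the robot, y to its left, z up, the work surface at z = 0. Lengths are in m, angles in rad, forces in N, time in s.
With the tool pointing down it reaches from about 0.425 to 0.95 m from the base axis. Payload 3.5 kg.
Tool frame: the origin (TCP) lies midway between the tips of the shut fingers; the grasp point (between the pads) lies 19 mm behind it; z points along the fingers, y is the line along which they close (so a half turn about z gives the same grasp; the last joint's range is limited). The gripper opens to 85 mm and grips with 20 to 120 N. Pads are 22 mm wide; open, the fingers measure 114 mm over their backs; the gripper's body (76 mm by 85 mm) begins 54 mm behind the grasp point. The pads swing forward as they close: fully open they stand 13 mm farther back than shut.
Start: joints at [1.103, 0.286, 1.577, -0, 1.279, -0.15], TCP at [0.211, 0.641, 0.192] pointing down, gripper open.
Joint ranges: [-2.77, 2.77], [-0.9, 2.22], [0.21, 2.48], [-1.53, 4.67], [0.24, 2.81], [-2.84, 2.84]. Speed limits (rad/s): [2.79, 2.79, 3.14, 3.14, 3.14, 3.14].

INTERFACE

Orientations are given as a unit quaternion [x, y, z, w].
In Python, from plant import get_state, read_camera, ctrl gives the robot as it stands.
- The arm moves only by the shell command python3 -m crank 'ROWS' [FORCE]. ROWS is JSON, a list of rows, each a list of 3 entries, a list of its own where there are three numbers: the shift along the tool's x, y, z in mm, then the turn about the tool's z in degrees, then the closure in counts, from 0 (fully open) to 255 (shut). In form: [[[tx, ty, tz], yaw, claw], ...]. A call has 1 to 10 rows; each row is the pose to reach, as a shift and turn from the pose commanded when the call began, along the tool's axes at that moment; what a row does not reach only later rows make up. A row lasts 1/10 s, in which the tool goes at most 50 mm and 8.59 degrees, less where a joint would pass 70% of its speed; a pose out of reach is approached as far as the arm can. A call with a gripper value outside its range is refused whole. The fingers move at their own pace and stop on an object; FORCE is the grip in N (left out, the last holds). Time passes only in rows, so rows that repeat a pose let the fingers close. It gives the time, the measured TCP pose, the force, the opening and the grip force at its end, in the units of the state.
- get_state(): the state, without advancing time (a new reading comes with each control period).
- read_camera(name): name is "scene" or "top" or "wrist"; returns a dict with "frame" (384x512x3 uint8, blue, green, red), "range_z" (384x512 float32, m along the optical axis (not along the pixel's ray), 0 where there is no reading), "vfov" (degrees; the focal length in pixels is half the picture's height over the tangent of half this angle, whatever the lens; pixels are square), "cx", "cy" (the principal point, pixels), "k1" (the pictures are not rectified: a ray, as slopes to the right and down, at radius r is drawn at 1 + k1 r^2 times it, then the intrinsics apply), "origin" and "orientation" of the camera in the world. Camera axes: x right, y down, z forward; pixel columns grow to the right and rows downward; lengths in m; the calibration is good to about 2 mm. A picture is of the moment at which its call begins.
- ctrl.sign_off(): hands the job in; it is judged then, once.
The state is a dict: "time": time; "qpos": joint angles; "dq": joint speeds; "joint_efforts": joint torques, N m; "eef_pos": TCP position; "tcp_rot": TCP orientation; "contact_force": force on the tool from outside, world axes, zero at the start; "wrist_torque": the same for the moment, N m; "opening": opening from 0.0 (shut) to 1.0 (fully open); "finger_force": force on a finger pad.
Only numpy, scipy, OpenCV 4.12 (cv2) and the standard library are available. Lean on these libraries where they do the work, as an engineer would, in place of code of your own. Each camera call takes 0.05 s, during which the arm holds its last target. There are 200 camera calls.

## Working session

There is one attempt and no reset: what is moved stays moved. The work goes in short steps, Python scripts to look and compute and a shell command to move; the robot and the scene stay as the last step left them, time stands still between calls to the robot, and variables do not carry over. Pictures are saved under pics/ and viewed, at most 10 in all, crops included, and the job is handed in when it is done.

```bash
ls; mkdir -p pics; cat > h.py <<'E'
import numpy as np, cv2
from scipy.spatial.transform import Rotation as R
from plant import get_state, read_camera
def load(n):
    d=np.load(n,allow_pickle=True).item(); return d
def pts(d):
    """world point per pixel from range_z"""
    H,W=d["range_z"].shape; f=H/2/np.tan(np.radians(d["vfov"])/2)
    K=np.array([[f,0,d["cx"]],[0,f,d["cy"]],[0,0,1.]])
    g=np.stack(np.meshgrid(np.arange(W),np.arange(H)),-1).reshape(-1,1,2).astype(float)
    u=cv2.undistortPoints(g,K,np.array([d["k1"],0,0,0.,0])).reshape(H,W,2)
    z=d["range_z"]; p=np.dstack([u*z[...,None],z])
    q=R.from_quat(d["orientation"]).as_matrix()
    w=p@q.T+np.array(d["origin"]); w[z==0]=np.nan
    return w
def shot(name,tag):
    d=read_camera(name); np.save(tag+".npy",d,allow_pickle=True); cv2.imwrite(f"pics/{tag}.png",d["frame"]); return d
E
python3 - <<'E'
from h import *
for n in("scene","top"):
    d=shot(n,n+"0"); print(n,d["origin"],d["orientation"],d["vfov"],d["k1"])
a=cv2.imread("pics/scene0.png");b=cv2.imread("pics/top0.png")
s=get_state();print(s["time"],s["eef_pos"],s["tcp_rot"])
E
```

```text
pics
scene [0.98575419 0.60316398 0.58189044] [ 0.23927073  0.84894954 -0.45203269 -0.13304375] 44.64178224018764 -0.11087840520384201
top [ 0.47018281 -0.03912724  0.82262046] [ 0.71248239 -0.696549    0.05965981 -0.06024154] 51.478891945077905 -0.03651867097156133
0.1 [0.21058879 0.64057409 0.19034346] [ 1.58234620e-01  9.87400933e-01 -1.04723205e-03 -3.25604564e-04]
```

View pics/scene0.png

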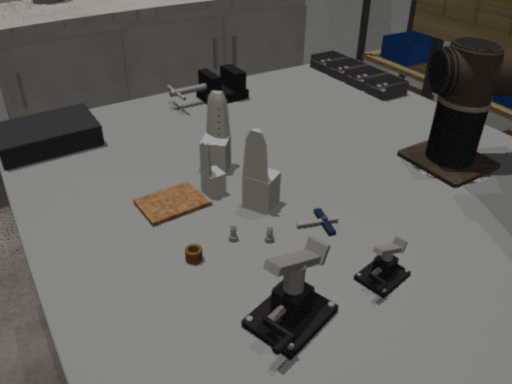

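View pics/top0.png

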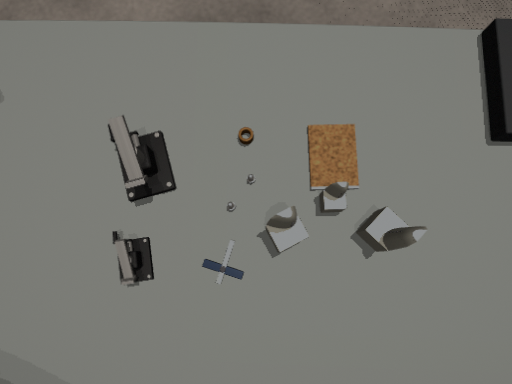

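Top view: the wingtip candidates are at (335,195), (287,232) and (390,232). The smallest, (335,195), stands right at the pad's front edge (308–358,187), so it fits. The fixture candidates are at (148,165) and (135,258). At about 2 mm/px the first is roughly 130x100 mm, which is the size given. Next I'll measure both and confirm them in a crop.

```bash
python3 - <<'E'
from h import *
t=load("top0.npy");s=load("scene0.npy");P=pts(t);S=pts(s)
def rng(n,p):
    print(n,len(p),np.round(np.nanpercentile(p,[1,50,99],axis=0),4).tolist())
def rect(n,p):
    r=cv2.minAreaRect((p[:,:2]*1000).astype(np.float32)); print(n,[np.round(v,1) for v in r]); return r
hsv=cv2.cvtColor(t["frame"],cv2.COLOR_BGR2HSV)
m=(hsv[...,1]>110)&(hsv[...,2]>70)&(hsv[...,0]<25)
pad=m.copy();pad[:, :300]=0;pad[:,370:]=0
p=P[pad];rng("pad",p);rect("pad",p)
# counter
rng("counter",P[300:330,300:400].reshape(-1,3))
# wingtips by height in both clouds
A=np.vstack([P.reshape(-1,3),S.reshape(-1,3)]);A=A[~np.isnan(A[:,0])]
for n,(c0,c1,r0,r1) in dict(small=(315,352,175,215),).items():
    q=P[r0:r1,c0:c1].reshape(-1,3); q=q[q[:,2]>.03]; rng("wt top",q)
    b=q[(q[:,2]>.045)&(q[:,2]<.065)]; rect("block top",b)
    w=q[q[:,2]>.075]; rng("wing",w);rect("wing",w)
# scene view of the wingtip
q=S.reshape(-1,3);k=(~np.isnan(q[:,0]))&(abs(q[:,0]-.44)<.08)&(abs(q[:,1]+.22)<.06)&(q[:,2]>.015)
q=q[k];rng("wt scene",q);rect("wt scene low",q[q[:,2]<.055])
# fixtures
for n,(c0,c1,r0,r1) in dict(big=(105,180,110,205),small=(108,158,228,292)).items():
    Q=P[r0:r1,c0:c1].reshape(-1,3);h=hsv[r0:r1,c0:c1].reshape(-1,3)
    low=Q[(Q[:,2]<.03)&(h[:,2]<60)];rng(n+" base",low);rect(n+" base",low)
    hi=Q[Q[:,2]>.075];rng(n+" hi",hi);rect(n+" hi",hi)
a=cv2.resize(t["frame"][100:300,100:420],None,fx=2.5,fy=2.5,interpolation=cv2.INTER_CUBIC);cv2.imwrite("pics/crop0.png",a)
E
```

```text
pad 2781 [[0.6246, -0.2346, 0.0032], [0.6886, -0.1842, 0.0087], [0.753, -0.1361, 0.0118]]
pad [array([ 688.9, -185.8]), array([130.6,  98.1]), np.float64(2.9)]
counter 3000 [[0.333, -0.3184, -0.0048], [0.3618, -0.2189, -0.0015], [0.3908, -0.1217, 0.0018]]
wt top 632 [[0.5668, -0.2014, 0.0327], [0.5911, -0.1762, 0.0549], [0.6065, -0.1591, 0.1299]]
block top [array([ 587.3, -180.7]), array([39.7, 42.1]), np.float64(4.2)]
wing 205 [[0.5918, -0.1926, 0.0761], [0.5998, -0.1774, 0.1142], [0.6074, -0.1632, 0.1305]]
wing [array([ 601.1, -177.4]), array([31.8, 17.2]), np.float64(82.0)]
wt scene 445 [[0.4928, -0.2794, 0.0194], [0.5101, -0.2709, 0.1124], [0.5197, -0.2485, 0.1794]]
wt scene low [array([ 504.2, -262.1]), array([39. ,  2.1]), np.float64(47.0)]
big base 1544 [[0.5837, 0.1455, 0.0002], [0.637, 0.1839, 0.0145], [0.7244, 0.2599, 0.0247]]
big base [array([654.9, 209. ]), array([129. , 104.8]), np.float64(17.9)]
big hi 1288 [[0.5917, 0.1743, 0.079], [0.6533, 0.2047, 0.1263], [0.7086, 0.2313, 0.1564]]
big hi [array([652.7, 206.2]), array([125.5,  36.8]), np.float64(16.5)]
small base 702 [[0.4202, 0.1788, -0.0025], [0.4621, 0.1994, 0.0089], [0.5068, 0.2506, 0.0281]]
small base [array([468. , 218.7]), array([105. ,  69.4]), np.float64(9.0)]
small hi 165 [[0.4672, 0.2115, 0.075], [0.4852, 0.2211, 0.0803], [0.4985, 0.2328, 0.0881]]
small hi [array([482.3, 221.8]), array([33.1, 18.8]), np.float64(10.4)]
```

View pics/crop0.png

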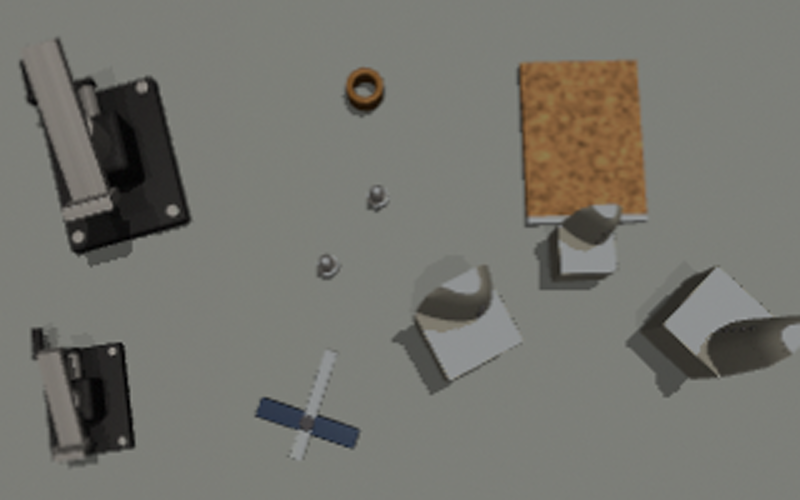

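Crop (2.5x from (100,100)): the smallest wingtip is at (588,240), standing in front of the white strip at (585,218). Its block is 40x42 mm, so it is the one meant. The large fixture at (110,150) has a base of 129x105 mm, also a match; the other fixture's base is only 105x69 mm. Now I'll set out with the fingers shut, turning the tool to the pad's axis.

```bash
python3 -m crank '[[[-160,-70,-60],-8,255],[[-332,-144,-90],-16,255],[[-332,-144,-90],-21.7,255],[[-332,-144,-90],-21.7,255],[[-332,-144,-90],-21.7,255],[[-332,-144,-90],-21.7,255],[[-332,-144,-90],-21.7,255],[[-332,-144,-90],-21.7,255]]' 60
python3 - <<'E'
from h import *
t=load("top0.npy");P=pts(t);S=pts(load("scene0.npy"))
a=np.radians(16.8);ex=np.array([np.cos(a),np.sin(a)])
for n,Q in(("top",P),("scene",S)):
    q=Q.reshape(-1,3);q=q[~np.isnan(q[:,0])]
    d=q[:,:2]-[.655,.208];u=d@ex;v=d@[-ex[1],ex[0]]
    k=(abs(u)<.08)&(abs(v)<.03)&(q[:,2]>.08);q=q[k];u=u[k];v=v[k]
    core=(u>-.02)&(u<.045)&(abs(v)<.008)
    A=np.c_[u[core],np.ones(core.sum())];c=np.linalg.lstsq(A,q[core,2],rcond=None)[0]
    res=q[:,2]-c[0]*u-c[1];on=(abs(res)<.005)
    print(n,len(q),"slope deg",np.degrees(np.arctan(c[0])),"z0",c[1])
    for lo in np.arange(-.075,.075,.01):
        m=(u>=lo)&(u<lo+.01)
        if m.sum()>3: print(round(lo,3),m.sum(),"v",np.round(np.percentile(v[m&on],[2,98])*1000,1) if (m&on).sum()>3 else None,"res",np.round(np.percentile(res[m],[5,50,95])*1000,1))
E
```

```text
time: 0.9
eef_pos: [0.4841, 0.3978, 0.2824]
tcp_rot: [-0.029, 1.0, -0.0, 0.001]
contact_force: [0.3, 0.7, 0.4]
opening: 0.002
finger_force: 0.0
top 1274 slope deg 24.915670478826307 z0 0.1304883413551512
-0.075 5 v None res [21.  22.5 23.1]
-0.065 118 v None res [18.  21.5 23.7]
-0.055 76 v [-19.1  14.6] res [-6.4  0.8 16.3]
-0.045 96 v [-13.2  12.5] res [-8.  -0.2  2.2]
-0.035 96 v [-13.7  12.3] res [-8.3 -0.5  1.5]
-0.025 101 v [-13.2  12.4] res [-5.4  0.1  2.5]
-0.015 121 v [-13.2  11.8] res [-39.8  -0.5   1.7]
-0.005 136 v [-12.8  12.7] res [-40.8  -1.    1.5]
0.005 111 v [-12.9  12.6] res [-15.1  -0.7   1.8]
0.015 103 v [-13.   12.7] res [-9.4 -0.4  1.6]
0.025 105 v [-12.8  12.2] res [-5.8  0.   2. ]
0.035 99 v [-12.6  11.9] res [-8.5 -0.1  2. ]
0.045 101 v [-12.1  12. ] res [-7.5  0.3  2.4]
0.055 6 v None res [-15.   -8.9  -1.4]
scene 1690 slope deg 15.347569049590206 z0 0.11335984366923134
-0.065 80 v None res [15.2 26.  27.5]
-0.055 293 v [-6.8 16.3] res [ 2.2 14.7 24.7]
-0.045 73 v [10.1 15.6] res [-4.7  7.   9.2]
-0.035 62 v [10.2 11.4] res [-1.2  9.4 11.2]
-0.025 66 v [ 9.8 11.7] res [ 0.2 11.3 12.7]
-0.015 66 v [10.2 11.7] res [ 2.4 13.2 14.8]
-0.005 122 v [12.3 14.5] res [-28.9   6.8  16.8]
0.005 224 v [ 7.6 14.2] res [-32.8  -6.4  18.4]
0.015 259 v [3.1 8.6] res [-35.9 -14.6  20. ]
0.025 82 v None res [ 9.6 21.1 22.7]
0.035 83 v None res [11.9 23.1 24.6]
0.045 89 v None res [13.9 25.1 26.3]
0.055 191 v None res [14.  20.4 26.8]
```

```bash
python3 -m crank '[[[-33,-581,32],0,255],[[-33,-581,32],0,255],[[-33,-581,32],0,255],[[-33,-581,32],0,255],[[-33,-581,32],0,255],[[-33,-581,32],0,255],[[-33,-581,32],0,255],[[-33,-581,32],0,255],[[-33,-581,32],0,255],[[-33,-581,32],0,255]]'
python3 -m crank '[[[0,0,0],0,255],[[0,0,0],0,255],[[0,0,0],0,255],[[0,0,0],0,255]]'
python3 - <<'E'
from h import *
s=get_state();print(s["eef_pos"],s["tcp_rot"],s["contact_force"])
d=shot("wrist","w1");P=pts(d)
q=P.reshape(-1,3);q=q[~np.isnan(q[:,0])]
k=(abs(q[:,0]-.59)<.06)&(abs(q[:,1]+.18)<.05);q=q[k]
for lo,hi in((.045,.062),(.07,.09),(.09,.11),(.11,.14)):
    m=q[(q[:,2]>lo)&(q[:,2]<hi)]
    if len(m)>10: print(lo,len(m),np.round(np.percentile(m,[1,50,99],axis=0)*1000).tolist(), cv2.minAreaRect((m[:,:2]*1000).astype(np.float32)))
E
```

```text
time: 1.9
eef_pos: [0.5394, -0.097, 0.2537]
tcp_rot: [-0.03, 1.0, 0.0, -0.0]
contact_force: [0.9, -0.1, -0.5]
opening: 0.005
finger_force: 0.0
time: 2.3
eef_pos: [0.5398, -0.0936, 0.2542]
tcp_rot: [-0.032, 1.0, 0.0, 0.0]
contact_force: [-0.0, -0.3, -0.1]
opening: -0.0
finger_force: 0.0
[ 0.53983443 -0.09362428  0.25422342] [-3.15373383e-02  9.99502568e-01  1.06917519e-04  2.36192705e-05] [-0.0357762  -0.27037353 -0.06811572]
0.045 1022 [[568.0, -202.0, 46.0], [583.0, -176.0, 55.0], [605.0, -157.0, 61.0]] ((588.9592895507812, -179.78700256347656), (40.08774185180664, 44.3692512512207), 3.3601770401000977)
0.07 226 [[592.0, -194.0, 70.0], [596.0, -174.0, 80.0], [607.0, -160.0, 90.0]] ((597.9536743164062, -175.8654022216797), (36.48122024536133, 7.466249942779541), 72.27678680419922)
0.09 273 [[592.0, -193.0, 90.0], [596.0, -175.0, 100.0], [607.0, -161.0, 110.0]] ((598.3942260742188, -176.4691619873047), (34.61097717285156, 9.233784675598145), 73.93569946289062)
0.11 512 [[594.0, -193.0, 110.0], [601.0, -178.0, 123.0], [609.0, -164.0, 132.0]] ((600.5325317382812, -179.18263244628906), (16.1612491607666, 32.04368591308594), 4.0993123054504395)
```

View pics/w1.png

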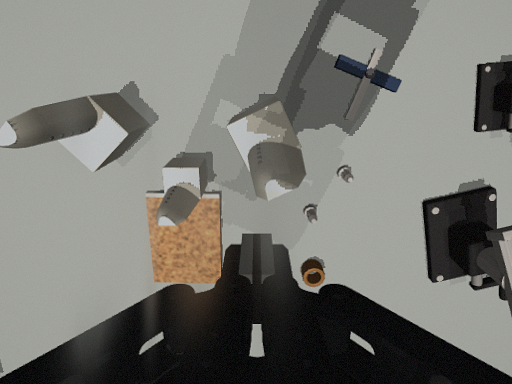

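The wrist picture shows the small wingtip standing at about (185,185), its wing leaning over the pad's front edge at (185,193). The larger one is at (265,150). Point-cloud measurements put the wingtip's block centre at (0.589,-0.180) with a yaw of about 3.5°. Next I go behind the wing and down.

```bash
python3 -m crank '[[[-6,-85,0],0,255],[[-6,-85,0],0,255],[[-6,-85,0],0,255],[[-6,-85,50],0,255],[[-6,-85,90],0,255],[[-6,-85,130],0,255],[[-6,-85,162],0,255],[[-6,-85,162],0,255],[[-6,-85,162],0,255]]'
```

```text
time: 3.25
eef_pos: [0.5513, -0.1785, 0.0927]
tcp_rot: [-0.031, 1.0, 0.0, -0.0]
contact_force: [-0.0, -0.8, 0.0]
opening: -0.002
finger_force: 0.0
```

```bash
python3 -m crank '[[[-10,0,0],0,255],[[-20,0,0],0,255],[[-26,0,0],0,255],[[-32,0,0],0,255],[[-38,0,0],0,255],[[-44,0,0],0,255],[[-50,0,0],0,255],[[-55,0,0],0,255],[[-60,0,0],0,255],[[-65,0,0],0,255]]'
python3 - <<'E'
from h import *
P=pts(shot("wrist","w2"));S=pts(shot("scene","s2"))
for Q in(P,S):
    q=Q.reshape(-1,3);q=q[~np.isnan(q[:,0])]
    k=(q[:,0]>.57)&(q[:,0]<.75)&(abs(q[:,1]+.18)<.045)&(q[:,2]>.025);q=q[k]
    for lo in np.arange(.57,.75,.02):
        m=q[(q[:,0]>lo)&(q[:,0]<lo+.02)]
        if len(m)>5: print(round(lo,2),len(m),np.round(np.percentile(m[:,1:],[2,50,98],axis=0)*1000).tolist())
E
```

```text
time: 4.25
eef_pos: [0.6163, -0.1756, 0.0921]
tcp_rot: [-0.03, 1.0, 0.0, -0.0]
contact_force: [-0.7, -0.1, -0.6]
opening: -0.0
finger_force: 0.0
0.57 2056 [[-202.0, 51.0], [-181.0, 55.0], [-159.0, 57.0]]
0.59 28981 [[-222.0, 56.0], [-177.0, 197.0], [-137.0, 220.0]]
0.61 7969 [[-216.0, 149.0], [-188.0, 190.0], [-138.0, 211.0]]
0.57 194 [[-202.0, 25.0], [-162.0, 52.0], [-152.0, 305.0]]
0.59 702 [[-194.0, 30.0], [-159.0, 117.0], [-139.0, 333.0]]
0.61 1259 [[-205.0, 36.0], [-148.0, 237.0], [-136.0, 410.0]]
0.63 1004 [[-219.0, 179.0], [-158.0, 283.0], [-141.0, 413.0]]
0.65 504 [[-187.0, 262.0], [-161.0, 325.0], [-135.0, 411.0]]
0.67 102 [[-146.0, 362.0], [-141.0, 382.0], [-138.0, 400.0]]
```

```bash
python3 -m crank '[[[-6,0,0],0,255],[[-12,0,0],0,255],[[-18,0,0],0,255],[[-24,0,0],0,255],[[-30,0,0],0,255],[[-34,0,0],0,255],[[-38,0,0],0,255],[[-38,0,0],0,255]]'
python3 - <<'E'
from h import *
shot("scene","s3")
d=cv2.imread("pics/s3.png")[80:280,120:320];cv2.imwrite("pics/s3c.png",cv2.resize(d,None,fx=2.5,fy=2.5))
E
```

```text
time: 5.15
eef_pos: [0.6543, -0.1733, 0.0921]
tcp_rot: [-0.031, 1.0, -0.0, 0.0]
contact_force: [0.0, -0.7, -0.1]
opening: 0.001
finger_force: 0.0
```

View pics/s3c.png

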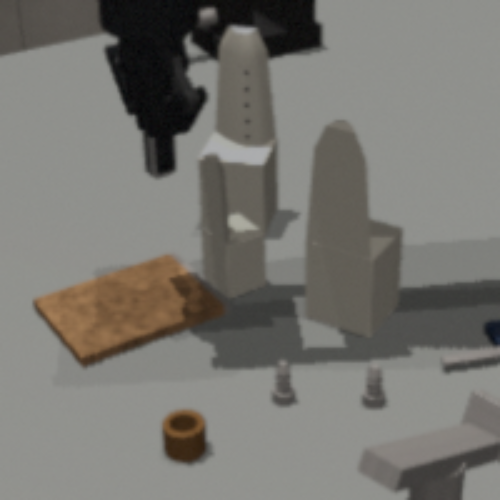

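The picture shows the wingtip still standing at (232,230), with the fingertips at (160,170), apparently past it. I'll check where the fingertips really are.

```bash
python3 - <<'E'
from h import *
d=load("s3.npy")
def proj(d,p):
    f=192/np.tan(np.radians(d["vfov"])/2);c=R.from_quat(d["orientation"]).as_matrix().T@(np.array(p)-d["origin"])
    x=c[:2]/c[2];x=x*(1+d["k1"]*x@x);return np.round(f*x+[d["cx"],d["cy"]],1)
S=pts(d)
for n,p in dict(tcp=(.6543,-.1733,.0921),fo=(.589,-.18,.0),wb=(.592,-.178,.1),tip=(.605,-.178,.13),padcorner=(.614,-.135,.01),nip=(.55,.06,.036)).items(): print(n,proj(d,p),(proj(d,p)-[120,80])*2.5)
for u,v in((184,149),(184,140),(205,150),(204,165),(215,168),(213,195)): print(u,v,S[v,u].round(4))
w=pts(load("w2.npy"));
T=pts(shot("top","t3"));q=T[150:230,300:370].reshape(-1,3);q=q[(q[:,2]>.045)&(q[:,2]<.14)]
for lo in(.045,.07,.09,.11):
    m=q[(q[:,2]>lo)&(q[:,2]<lo+.02)]
    if len(m):print(lo,len(m),np.round(np.percentile(m,[2,50,98],axis=0)*1000).tolist())
E
```

```text
tcp [186.3 165.3] [165.75 213.25]
fo [214.  191.8] [235.  279.5]
wb [211.7 153.5] [229.25 183.75]
tip [205.7 142.4] [214.25 156.  ]
padcorner [213.5 201.2] [233.75 303.  ]
nip [292.  230.5] [430.   376.25]
184 149 [ 0.6615 -0.1618  0.1376]
184 140 [ 0.6604 -0.161   0.1578]
205 150 [ 0.6071 -0.1785  0.1123]
204 165 [ 0.609  -0.1832  0.0741]
215 168 [ 0.5788 -0.1908  0.0536]
213 195 [ 0.6009 -0.1621  0.0059]
```

```bash
python3 - <<'E'
from h import *
S=pts(load("s3.npy"));T=pts(load("t3.npy"));W=load("w2.npy")
q=S[100:170,165:200].reshape(-1,3);m=(q[:,2]>.06)&(q[:,2]<.17)&(q[:,0]>.63);q=q[m]
print("finger scene",len(q),np.round(np.percentile(q,[0,1,5,50,99],axis=0)*1000,1).tolist())
for z in np.arange(.1,.17,.01):
    k=q[(q[:,2]>z)&(q[:,2]<z+.01)]
    if len(k):print(round(z,2),len(k),np.round(np.percentile(k,[2,98],axis=0)*1000,1).tolist())
s=get_state();print({k:np.round(v,4) for k,v in s.items()})
d=read_camera("wrist");print("wristcam rel tcp",R.from_quat(s["tcp_rot"]).inv().apply(np.array(d["origin"])-s["eef_pos"]),d["orientation"])
print(W["origin"])
E
```

```text
finger scene 203 [[643.5, -185.8, 129.4], [644.9, -180.2, 130.7], [648.1, -178.3, 133.0], [661.4, -165.0, 151.2], [667.3, -158.0, 169.2]]
0.12 1 [[646.8, -170.7, 129.4], [646.8, -170.7, 129.4]]
0.13 34 [[646.5, -178.4, 130.6], [667.0, -161.1, 139.7]]
0.14 58 [[645.7, -178.3, 140.1], [666.9, -158.5, 149.4]]
0.15 62 [[644.7, -178.8, 150.1], [667.1, -158.5, 159.8]]
0.16 48 [[649.3, -180.6, 160.5], [667.3, -158.7, 169.5]]
{'time': np.float64(5.25), 'qpos': array([-4.0880e-01,  3.7930e-01,  1.6478e+00, -1.0000e-04,  1.1148e+00,
       -2.0406e+00]), 'dq': array([-0.0027, -0.0057,  0.0044, -0.0014, -0.0006, -0.0018]), 'joint_efforts': array([ 4.39000e-02, -4.20443e+01, -2.73975e+01,  2.50000e-03,
       -6.50000e-03,  7.00000e-04]), 'eef_pos': array([ 0.6538, -0.1733,  0.0921]), 'tcp_rot': array([-3.050e-02,  9.995e-01,  0.000e+00, -2.000e-04]), 'contact_force': array([-0.1257, -0.0348,  0.5276]), 'wrist_torque': array([0.0525, 0.0405, 0.0523]), 'finger_force': np.float64(0.0), 'opening': np.float64(0.0024)}
wristcam rel tcp [ 0.07772169  0.0002773  -0.18260153] [0.67699822 0.71942405 0.11315847 0.10629023]
[ 0.5386879  -0.18007868  0.27469138]
```

The fingertips are really about 38 mm higher than the reported TCP: the cloud puts their lowest point at z 0.130, against 0.092 reported. They passed just over the tip without touching. I'll go back over it, then lower by that amount and check.

```bash
python3 -m crank '[[[0,0,-30],0,255],[[40,0,-30],0,255],[[80,0,-30],0,255],[[108,0,-30],0,255],[[108,0,-30],0,255],[[108,0,0],0,255],[[108,0,38],0,255],[[108,0,38],0,255],[[108,0,38],0,255]]'
python3 - <<'E'
from h import *
P=pts(shot("wrist","w4"));S=pts(shot("scene","s4"));T=pts(shot("top","t4"))
e=get_state()["eef_pos"];print(e)
for n,Q in(("scene",S),("wrist",P),("top",T)):
    q=Q.reshape(-1,3);q=q[~np.isnan(q[:,0])]
    m=(abs(q[:,0]-e[0])<.014)&(abs(q[:,1]-e[1])<.02)&(q[:,2]>.02);q=q[m]
    if len(q):print(n,len(q),np.round(np.percentile(q,[0,2,50,100],axis=0)*1000,1).tolist())
E
```

```text
time: 6.2
eef_pos: [0.5462, -0.1797, 0.054]
tcp_rot: [-0.031, 1.0, 0.0, -0.001]
contact_force: [0.6, 0.2, 0.5]
opening: -0.001
finger_force: 0.0
[ 0.54799667 -0.18078224  0.05664374]
scene 445 [[537.1, -200.4, 93.2], [541.6, -198.2, 96.8], [558.3, -174.3, 146.6], [562.0, -160.9, 380.2]]
wrist 8283 [[534.0, -200.8, 97.2], [534.2, -200.1, 102.2], [536.3, -180.6, 141.8], [559.6, -160.8, 179.8]]
top 852 [[534.0, -200.8, 372.5], [534.2, -199.9, 375.4], [547.0, -180.0, 380.0], [562.0, -160.8, 382.9]]
```

```bash
python3 -m crank '[[[-12,0,0],0,255],[[-24,0,0],0,255],[[-30,0,0],0,255],[[-36,0,0],0,255],[[-42,0,0],0,255],[[-48,0,0],0,255],[[-54,0,0],0,255],[[-60,0,0],0,255],[[-66,0,0],0,255],[[-72,0,0],0,255]]'
python3 - <<'E'
from h import *
P=pts(shot("wrist","w5"));S=pts(shot("scene","s5"))
for Q in(P,S):
    q=Q.reshape(-1,3);q=q[~np.isnan(q[:,0])]
    k=(q[:,0]>.55)&(q[:,0]<.77)&(abs(q[:,1]+.18)<.03)&(q[:,2]>.02)&(q[:,2]<.14);q=q[k]
    for lo in np.arange(.55,.77,.02):
        m=q[(q[:,0]>lo)&(q[:,0]<lo+.02)]
        if len(m)>5: print(round(lo,2),len(m),np.round(np.percentile(m[:,1:],[2,50,98],axis=0)*1000).tolist())
E
```

```text
time: 7.35
eef_pos: [0.6184, -0.1755, 0.0541]
tcp_rot: [-0.03, 1.0, -0.0, 0.0]
contact_force: [-0.3, -1.0, -0.3]
opening: -0.002
finger_force: 0.0
0.57 3025 [[-201.0, 21.0], [-179.0, 43.0], [-159.0, 61.0]]
0.59 4753 [[-200.0, 59.0], [-177.0, 65.0], [-159.0, 139.0]]
0.61 4200 [[-198.0, 54.0], [-177.0, 71.0], [-157.0, 139.0]]
0.63 412 [[-196.0, 61.0], [-175.0, 117.0], [-158.0, 124.0]]
0.65 127 [[-176.0, 120.0], [-173.0, 122.0], [-170.0, 124.0]]
0.57 35 [[-163.0, 21.0], [-160.0, 30.0], [-159.0, 46.0]]
0.59 213 [[-198.0, 22.0], [-161.0, 54.0], [-157.0, 65.0]]
0.61 343 [[-194.0, 23.0], [-164.0, 57.0], [-156.0, 129.0]]
0.63 251 [[-194.0, 49.0], [-172.0, 93.0], [-158.0, 138.0]]
0.65 71 [[-189.0, 96.0], [-173.0, 112.0], [-162.0, 121.0]]
```

Tipping is under way. I'll push on slowly until it falls.

```bash
python3 -m crank '[[[-5,0,0],0,255],[[-10,0,0],0,255],[[-15,0,0],0,255],[[-20,0,0],0,255],[[-25,0,0],0,255],[[-30,0,0],0,255],[[-30,0,0],0,255],[[-30,0,0],0,255],[[-30,0,0],0,255]]'
python3 - <<'E'
from h import *
P=pts(shot("wrist","w6"));S=pts(shot("scene","s6"))
for Q in(P,S):
    q=Q.reshape(-1,3);q=q[~np.isnan(q[:,0])]
    k=(q[:,0]>.55)&(q[:,0]<.79)&(abs(q[:,1]+.18)<.03)&(q[:,2]>.02)&(q[:,2]<.14);q=q[k]
    for lo in np.arange(.55,.77,.02):
        m=q[(q[:,0]>lo)&(q[:,0]<lo+.02)]
        if len(m)>5: print(round(lo,2),len(m),np.round(np.percentile(m[:,1:],[2,50,98],axis=0)*1000).tolist())
E
```

```text
time: 8.35
eef_pos: [0.6477, -0.1736, 0.054]
tcp_rot: [-0.03, 1.0, 0.0, -0.0]
contact_force: [-0.9, -0.7, -0.3]
opening: 0.0
finger_force: 0.0
0.59 2707 [[-199.0, 25.0], [-178.0, 50.0], [-157.0, 52.0]]
0.61 2571 [[-199.0, 49.0], [-178.0, 50.0], [-157.0, 52.0]]
0.63 5766 [[-197.0, 49.0], [-175.0, 110.0], [-156.0, 140.0]]
0.65 766 [[-193.0, 21.0], [-176.0, 27.0], [-167.0, 138.0]]
0.67 301 [[-192.0, 20.0], [-185.0, 26.0], [-168.0, 28.0]]
0.59 122 [[-200.0, 23.0], [-161.0, 47.0], [-156.0, 50.0]]
0.61 189 [[-198.0, 22.0], [-160.0, 47.0], [-155.0, 50.0]]
0.63 325 [[-198.0, 21.0], [-164.0, 47.0], [-155.0, 126.0]]
0.65 213 [[-189.0, 21.0], [-171.0, 107.0], [-159.0, 139.0]]
0.67 52 [[-188.0, 21.0], [-178.0, 23.0], [-170.0, 26.0]]
0.69 46 [[-188.0, 20.0], [-179.0, 23.0], [-170.0, 26.0]]
0.71 15 [[-183.0, 20.0], [-179.0, 22.0], [-174.0, 24.0]]
```

It has fallen flat: block top at z 50 mm, wing at 26 mm. I'll rise a little, open, and measure how it lies.

```bash
python3 -m crank '[[[0,0,-40],0,0],[[15,0,-60],0,0],[[15,0,-60],0,0],[[15,0,-60],0,0],[[15,0,-60],0,0]]'
python3 - <<'E'
from h import *
P=pts(shot("wrist","w7"));T=pts(shot("top","t7"));e=get_state();print(e["eef_pos"],e["tcp_rot"],e["opening"])
for n,Q in(("w",P),("t",T)):
    q=Q.reshape(-1,3);q=q[~np.isnan(q[:,0])]
    q=q[(q[:,0]>.56)&(q[:,0]<.76)&(abs(q[:,1]+.18)<.05)]
    b=q[(q[:,2]>.043)&(q[:,2]<.056)];w=q[(q[:,2]>.016)&(q[:,2]<.056)&(q[:,0]<.74)]
    print(n,len(b),np.median(b[:,2]),cv2.minAreaRect((b[:,:2]*1000).astype(np.float32)),cv2.minAreaRect((w[:,:2]*1000).astype(np.float32)))
# lowest finger points
S=pts(shot("scene","s7"));q=S.reshape(-1,3);q=q[~np.isnan(q[:,0])];q=q[(abs(q[:,0]-e["eef_pos"][0])<.02)&(abs(q[:,1]+.175)<.07)&(q[:,2]>.07)&(q[:,2]<.2)]
print(len(q),np.percentile(q[:,2],[0,2,10]) if len(q) else 0)
for c in(-1,1):
    k=q[np.sign(q[:,1]+.175)==c]
    if len(k):print(c,np.round(np.percentile(k,[1,50,99],axis=0)*1000).tolist())
cv2.imwrite("pics/w7b.png",cv2.imread("pics/w7.png"))
E
```

```text
time: 8.95
eef_pos: [0.6321, -0.1742, 0.1125]
tcp_rot: [-0.03, 1.0, 0.001, -0.001]
contact_force: [-0.6, -0.3, -0.1]
opening: 0.845
finger_force: 0.0
[ 0.63209889 -0.17415303  0.11223191] [-3.04671872e-02  9.99534620e-01  6.93231027e-04 -1.34666456e-03] 0.9913833278494975
w 4155 0.05040314412108779 ((621.1773071289062, -177.54165649414062), (55.35055923461914, 44.02070999145508), 1.179848074913025) ((658.6435546875, -176.67515563964844), (130.18359375, 44.03984069824219), 1.3542498350143433)
t 0 nan ((0.0, 0.0), (0.0, 0.0), 0.0) ((0.0, 0.0), (0.0, 0.0), 0.0)
366 [0.16256256 0.16396834 0.16836894]
-1 [[625.0, -224.0, 164.0], [637.0, -218.0, 182.0], [648.0, -214.0, 200.0]]
1 [[622.0, -132.0, 163.0], [635.0, -122.0, 183.0], [642.0, -118.0, 200.0]]
  return _methods._mean(a, axis=axis, dtype=dtype,
  ret = ret.dtype.type(ret / rcount)
```

View pics/w7.png

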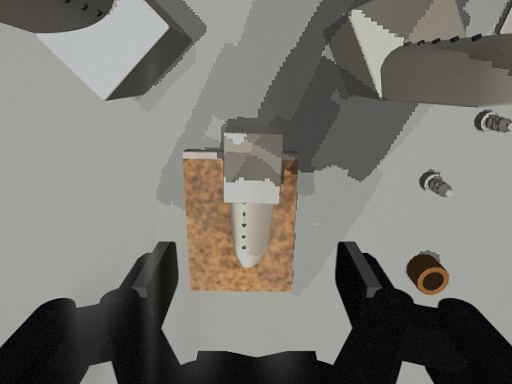

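The wingtip lies flat on the pad, block at (252,165), wing to (248,265), root overhanging the strip at y≈153, and open fingers on either side. Block centre is (0.6212,-0.1775), yaw 1.3°. I'll check the clearance of the wrist housing to the tall neighbours, then descend.

```bash
python3 - <<'E'
from h import *
for n in("top0","w1","scene0"):
    q=pts(load(n+".npy")).reshape(-1,3);q=q[~np.isnan(q[:,0])];q=q[(q[:,2]>.085)&(q[:,2]<.215)&(q[:,0]>.44)&(q[:,0]<.66)&(abs(q[:,1]+.18)<.13)]
    if n=="w1": q=q[np.hypot(q[:,0]-.54,q[:,1]+.094)>.0]
    for a,b in((-.31,-.21),(-.15,-.05)):
        m=q[(q[:,1]>a)&(q[:,1]<b)]
        if len(m):print(n,a,len(m),np.round(np.percentile(m,[1,50,99],axis=0)*1000).tolist())
E
python3 -m crank '[[[-1,-3,20],2.2,0],[[-1,-3,40],2.2,0],[[-1,-3,60],2.2,0],[[-1,-3,75],2.2,0],[[-1,-3,75],2.2,0]]'
```

```text
top0 -0.31 709 [[492.0, -304.0, 86.0], [511.0, -276.0, 159.0], [528.0, -266.0, 187.0]]
top0 -0.15 435 [[527.0, -98.0, 87.0], [535.0, -78.0, 170.0], [554.0, -52.0, 188.0]]
w1 -0.31 3227 [[493.0, -293.0, 87.0], [510.0, -274.0, 155.0], [528.0, -265.0, 188.0]]
w1 -0.15 2536 [[528.0, -100.0, 88.0], [535.0, -78.0, 167.0], [556.0, -52.0, 189.0]]
scene0 -0.31 845 [[495.0, -309.0, 86.0], [522.0, -279.0, 136.0], [534.0, -267.0, 187.0]]
scene0 -0.15 1007 [[537.0, -98.0, 86.0], [549.0, -74.0, 133.0], [563.0, -52.0, 186.0]]
time: 9.6
eef_pos: [0.6318, -0.1765, 0.0353]
tcp_rot: [-0.011, 1.0, 0.001, -0.003]
contact_force: [-1.1, 0.2, 0.0]
opening: 1.004
finger_force: 0.0
```

```bash
python3 -m crank '[[[-1,-1,20],0,0],[[-1,-1,40],0,0],[[-1,-1,52],0,0],[[-1,-1,62],0,0],[[-1,-1,62],0,0],[[-1,-1,62],0,255],[[-1,-1,62],0,255],[[-1,-1,62],0,255],[[-1,-1,62],0,255],[[-1,-1,62],0,255]]' 40
python3 - <<'E'
from h import *
S=pts(shot("scene","s8"));e=get_state()["eef_pos"];print(e)
q=S.reshape(-1,3);q=q[~np.isnan(q[:,0])];q=q[(abs(q[:,0]-e[0])<.02)&(q[:,1]>-.154)&(q[:,1]<-.12)&(q[:,2]>.014)&(q[:,2]<.1)]
print(len(q),np.round(np.percentile(q,[0,2,50,98],axis=0)*1000,1).tolist())
E
```

```text
time: 10.6
eef_pos: [0.6361, -0.1789, -0.0215]
tcp_rot: [-0.011, 1.0, -0.0, 0.001]
contact_force: [0.2, 0.1, 3.5]
opening: 0.51
finger_force: 43.3
[ 0.63608329 -0.17893937 -0.02149143]
318 [[625.8, -154.0, 18.5], [626.6, -153.6, 21.6], [643.2, -145.0, 71.7], [651.9, -120.6, 98.3]]
```

It is gripped at opening 0.51, i.e. 43 mm, as expected. The tool can't be tilted, so I'll carry it level above the bar. There the bar's high end will turn it to 25° in a soft grip.

```bash
python3 -m crank '[[[0,0,-15],0,255],[[0,0,-40],0,255],[[0,0,-80],0,255],[[0,0,-120],0,255],[[0,0,-165],0,255],[[0,20,-209],-2,255],[[-2,60,-209],-5,255],[[-4,100,-209],-9,255],[[-6,145,-209],-13,255],[[-8,190,-209],-15.5,255]]'
python3 -m crank '[[[-2,35,0],0,255],[[-12,75,0],0,255],[[-24,115,0],0,255],[[-36,155,0],0,255],[[-45,180,0],0,255],[[-45,180,0],0,255],[[-45,180,0],0,255],[[-45,180,0],0,255]]'
```

```text
time: 11.65
eef_pos: [0.6375, 0.0132, 0.1855]
tcp_rot: [-0.147, 0.989, 0.0, -0.001]
contact_force: [0.7, -0.6, -3.7]
opening: 0.503
finger_force: 42.8
time: 12.45
eef_pos: [0.6295, 0.1959, 0.1857]
tcp_rot: [-0.146, 0.989, -0.0, -0.001]
contact_force: [0.5, -0.3, -3.6]
opening: 0.511
finger_force: 42.7
```

```bash
cat > meas.py <<'E'
from h import *
import sys
def uv(q):
    a=np.radians(16.8);d=q[:,:2]-[.6084,.1939];return np.c_[d@[np.cos(a),np.sin(a)],d@[-np.sin(a),np.cos(a)],q[:,2]]*1000
def run(tag,views=("wrist","scene")):
    e=get_state();print("t",e["time"],"rep uv",uv(e["eef_pos"][None]).round(1),"F",np.round(e["contact_force"],1))
    for n in views:
        Q=pts(shot(n,n+tag));f=load(n+tag+".npy")["frame"].astype(int)
        q=uv(Q.reshape(-1,3));br=f.max(-1).reshape(-1)
        k=(~np.isnan(q[:,0]))&(q[:,0]>-60)&(q[:,0]<170)&(abs(q[:,1])<45)&(br>70)
        q=q[k]
        print(n)
        for lo in range(-60,160,10):
            m=q[(q[:,0]>=lo)&(q[:,0]<lo+10)&(q[:,2]>80)&(q[:,2]<300)]
            if len(m)>5:
                h,_=np.histogram(m[:,2],np.arange(80,305,15))
                print(lo,len(m),"v",np.percentile(m[:,1],[2,98]).round(1),"z",np.percentile(m[:,2],[2,50,98]).round(1))
if __name__=="__main__":run(sys.argv[1])
E
python3 meas.py 9
```

```text
t 12.45 rep uv [[ 20.7  -4.2 185.7]] F [ 0.5 -0.3 -3.6]
wrist
-30 3235 v [-24.4  16.6] z [220.2 244.7 258.1]
-20 3682 v [-24.7  17. ] z [124.2 257.5 258.8]
-10 3311 v [-24.8  17. ] z [126.4 257.5 258.7]
0 2960 v [-25.1  16.9] z [110.7 257.5 258.8]
10 3160 v [-31.9  20.5] z [238.7 257.5 265.5]
20 2359 v [-24.9  16.6] z [256.4 257.5 258.6]
30 627 v [-25.6  18.2] z [256.3 257.3 265.4]
50 592 v [-19.7   5.9] z [226.2 233.2 235.4]
60 909 v [-20.3  12.4] z [218.9 231.4 234.6]
70 784 v [-20.   12.2] z [218.5 230.4 234.3]
80 200 v [-20.4  12.1] z [217.4 222.7 231.1]
scene
-20 77 v [-26.5  16.8] z [117.1 222.9 255.9]
-10 298 v [-24.9  16.4] z [104.4 120.2 256.2]
0 170 v [-26.   21.7] z [ 96.2 113.6 286.6]
10 108 v [-29.1  10.9] z [102.6 255.5 277.2]
20 168 v [-41.2  22.3] z [110.8 255.1 256.7]
30 734 v [-32.4  21.8] z [215.8 240.7 272.4]
40 184 v [-19.3  13.9] z [ 95.5 225.4 233.7]
50 258 v [-18.1  14.7] z [ 82.6 218.9 232.9]
60 383 v [-15.5  12. ] z [ 80.9 112.  232.4]
70 158 v [-17.6  10.8] z [140.7 225.6 232.5]
80 193 v [-16.5  11.9] z [137.5 223.6 231.5]
90 197 v [-16.9  11.7] z [145.1 222.1 230.8]
100 326 v [-13.8  12.1] z [145.1 215.7 228.3]
110 58 v [-13.2  10.7] z [142.7 146.2 152.1]
```

View pics/wrist9.png

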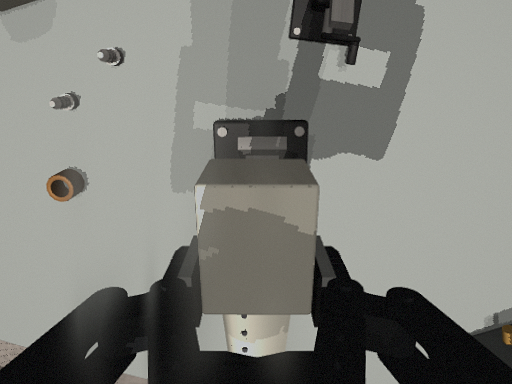

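View pics/scene9.png

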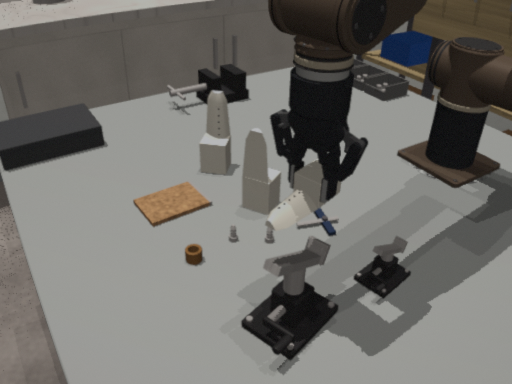

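The wrist picture shows the level wingtip, block (200–318,185–312), above the fixture base (215–308,120–158). The scene view shows it at (290,208) above the bar at (298,258). One finer measurement of the foot and the bar's ends in both views.

```bash
python3 - <<'E'
from meas import *
w=uv(pts(load("wrist9.npy")).reshape(-1,3));s=uv(pts(load("scene9.npy")).reshape(-1,3));t=uv(pts(load("top0.npy")).reshape(-1,3));s0=uv(pts(load("scene0.npy")).reshape(-1,3))
m=w[(w[:,2]>225)&(w[:,2]<250)&(w[:,0]<0)&(abs(w[:,1]+4)<18)];print("foot u (wrist)",len(m),np.percentile(m[:,0],[5,50,95]))
m=w[(w[:,2]>255)&(w[:,2]<260)&(abs(w[:,0])<60)];print("block rect",cv2.minAreaRect(m[:,:2].astype(np.float32)))
for n,q in(("top",t),("scene",s0)):
    r=q[:,2]-(109+.4663*q[:,0])
    b=q[(abs(r)<4)&(q[:,0]>5)&(q[:,0]<125)&(abs(q[:,1])<18)]
    print(n,"bar",len(b),"u",np.percentile(b[:,0],[0.5,99.5]).round(1),"res",np.median(r[(abs(r)<4)&(q[:,0]>5)&(q[:,0]<125)&(abs(q[:,1])<18)]).round(2))
    for lo in(10,40,70,95):
        k=b[(b[:,0]>=lo)&(b[:,0]<lo+12)]
        if len(k):print("  ",lo,len(k),np.percentile(k[:,1],[1,99]).round(1))
    # coordinates in seat frame for stop
    c,sn=np.cos(np.radians(25)),np.sin(np.radians(25));dz=q[:,2]-109
    X=q[:,0]*c+dz*sn;Z=-q[:,0]*sn+dz*c
    k=(abs(q[:,1])<19)&(Z>16)&(Z<24)&(X>-30)&(X<20);print("  stop top X",np.percentile(X[k],[2,50,98]).round(1),"Z",np.median(Z[k]).round(1),"v",np.percentile(q[k,1],[2,98]).round(1),k.sum())
    k=(abs(q[:,1])<16)&(Z>4)&(Z<17)&(X>-30)&(X<20);print("  stop faces X",np.percentile(X[k],[2,50,98]).round(1),k.sum())
E
```

```text
foot u (wrist) 1476 [-21.49194175 -21.24045068 -20.96308999]
block rect ((5.938570022583008, -4.022274017333984), (55.32659912109375, 70.8635482788086), 0.3083525002002716)
top bar 893 u [  5.7 103.1] res -1.2
   10 107 [-13.5  12.5]
   40 106 [-13.1  12.7]
   70 110 [-13.2  13. ]
   95 82 [-12.1  12.3]
  stop top X [-9.6 -4.8  0.1] Z 18.6 v [-17.8  16.6] 115
  stop faces X [-9.4  0.   0.5] 30
scene bar 526 u [  5.1 107.3] res -2.54
   10 47 [-14.3  11.7]
   40 57 [-13.9  11.8]
   70 65 [-14.   11.9]
   95 80 [-14.   12.4]
  stop top X [-7.6 -0.8  2.6] Z 17.6 v [-17.5  15.8] 64
  stop faces X [-4.3  0.8  2.9] 169
```

```bash
python3 -m crank '[[[-6,2,10],0,255],[[-12,3.6,25],0,255],[[-12,3.6,40],0,255],[[-12,3.6,52],0,255],[[-12,3.6,58],0,255],[[-12,3.6,58],0,255],[[-12,3.6,58],0,255]]' 20
python3 -m crank '[[[0,0,3],0,255],[[0,0,6],0,255],[[0,0,9],0,255],[[0,0,12],0,255],[[0,0,12],0,255]]'
python3 meas.py 10 | grep -v scene -A0 | head -16
```

```text
time: 13.25
eef_pos: [0.6405, 0.2039, 0.1283]
tcp_rot: [-0.146, 0.989, 0.0, 0.0]
contact_force: [0.1, -0.9, -2.4]
opening: 0.509
finger_force: 42.9
time: 13.75
eef_pos: [0.6409, 0.204, 0.1172]
tcp_rot: [-0.146, 0.989, 0.0, 0.001]
contact_force: [-2.7, -0.6, 4.2]
opening: 0.507
finger_force: 44.0
t 13.75 rep uv [[ 34.    0.3 117.2]] F [-2.7 -0.6  4.2]
wrist
-20 744 v [-17.1  16.9] z [123.3 125.3 127.2]
-10 4845 v [-20.1  21. ] z [126.5 183.7 185.6]
0 3452 v [-20.4  21.2] z [109.7 185.5 186.9]
10 3009 v [-20.6  21.6] z [185.4 186.8 188.7]
20 3494 v [-27.7  24.9] z [169.9 188.1 197.2]
30 2656 v [-20.5  21. ] z [188.  189.4 190.7]
40 1158 v [-21.4  22. ] z [189.1 190.2 212.5]
60 734 v [-15.5  11.1] z [162.  169.1 171.3]
70 1134 v [-16.9  17.4] z [155.6 168.4 171.8]
80 754 v [-16.4  17.6] z [156.  167.1 172.1]
90 74 v [-16.9  17.3] z [156.3 159.3 164. ]
--
-20 12 v [10.5 16.7] z [109.3 120.9 123.4]
-10 124 v [-21.4  20.9] z [ 98.6 116.8 182. ]
```

The bar's end is turning it as planned (about 7° now, 8 N). I'll keep lowering.

```bash
python3 -m crank '[[[0,-0.5,3],0,255],[[0,-0.5,6],0,255],[[0,-0.5,9],0,255],[[0,-0.5,12],0,255],[[0,-0.5,14],0,255],[[0,-0.5,14],0,255]]' 20
python3 meas.py 11 | head -16
```

```text
time: 14.45
eef_pos: [0.639, 0.2032, 0.1011]
tcp_rot: [-0.146, 0.989, -0.0, -0.002]
contact_force: [-4.5, -1.8, 2.6]
opening: 0.508
finger_force: 44.3
t 14.45 rep uv [[ 32.    0.  101.1]] F [-4.5 -1.8  2.6]
wrist
-20 1408 v [-18.6  19. ] z [123.5 126.  159.7]
-10 3764 v [-20.8  20.7] z [123.7 160.3 163. ]
0 3150 v [-20.8  21. ] z [161.9 164.3 166.7]
10 3214 v [-20.8  21.4] z [165.6 168.  170.7]
20 3840 v [-27.9  24.6] z [152.9 171.6 180.9]
30 2836 v [-20.8  20.7] z [172.9 175.  177. ]
40 51 v [-43.8  43.9] z [175.1 195.1 204.1]
50 669 v [-16.2   9.3] z [152.6 158.2 160.5]
60 1622 v [-17.8  17.8] z [146.1 158.9 163.3]
70 990 v [-18.   18.4] z [147.4 158.7 164.3]
80 53 v [-18.5  18.5] z [149.4 151.5 155.2]
scene
-20 7 v [15.1 16.3] z [112.7 120.3 122.8]
-10 40 v [-21.9  20.5] z [ 95.  112.1 158.9]
```

```bash
python3 -m crank '[[[0,0,2],0,255],[[0,0,4],0,255],[[0,0,6],0,255],[[0,0,7.5],0,255],[[0,0,7.5],0,255]]'
python3 meas.py 12 | head -12
```

```text
time: 15.05
eef_pos: [0.6393, 0.2032, 0.0946]
tcp_rot: [-0.146, 0.989, -0.0, -0.002]
contact_force: [-6.3, -1.4, 5.4]
opening: 0.509
finger_force: 44.6
t 15.05 rep uv [[32.3 -0.  94.6]] F [-6.3 -1.4  5.4]
wrist
-20 1233 v [-17.6  17.5] z [123.4 125.6 149.1]
-10 3734 v [-20.6  20.8] z [125.  150.4 153.7]
0 3162 v [-20.8  21. ] z [152.8 155.6 158.4]
10 3285 v [-20.9  21.1] z [157.5 160.3 163.4]
20 4002 v [-27.8  24.4] z [146.8 164.9 174.5]
30 2656 v [-20.7  20.7] z [166.7 169.1 171.2]
40 50 v [-44.2  44.4] z [166.6 189.4 197.7]
50 1034 v [-16.9  12.1] z [145.6 153.2 156.5]
60 1832 v [-18.3  18.5] z [141.3 155.1 160.3]
70 710 v [-18.4  18.6] z [143.9 152.6 160.5]
```

```bash
python3 -m crank '[[[0,0,1],0,255],[[0,0,1.5],0,255],[[0,0,1.5],0,255],[[1,0,2],0,255],[[2,0,2.4],0,255],[[3,0,2.9],0,255],[[3,0,2.9],0,255]]'
python3 -m crank '[[[1,0,0.5],0,255],[[1.8,0,0.9],0,255],[[1.8,0,0.9],0,255]]'
python3 meas.py 13 | head -12
```

```text
time: 15.85
eef_pos: [0.6395, 0.2032, 0.0945]
tcp_rot: [-0.146, 0.989, 0.0, 0.002]
contact_force: [-1.1, 0.2, 8.5]
opening: 0.505
finger_force: 45.1
time: 16.15
eef_pos: [0.6382, 0.2025, 0.0938]
tcp_rot: [-0.146, 0.989, 0.0, 0.003]
contact_force: [-1.3, -0.5, 8.8]
opening: 0.512
finger_force: 45.1
t 16.15 rep uv [[31.  -0.4 93.8]] F [-1.3 -0.5  8.8]
wrist
-20 1796 v [-19.9  19.5] z [123.4 126.5 149.2]
-10 3571 v [-21.   20.5] z [126.2 150.5 153.6]
0 3201 v [-21.1  20.7] z [152.7 155.6 158.5]
10 3360 v [-22.2  20.9] z [157.3 160.3 177.9]
20 3945 v [-28.   23.6] z [146.2 164.9 173.4]
30 2123 v [-21.1  20.3] z [166.5 168.8 170.5]
40 40 v [-44.6  43.7] z [165.7 187.4 197.9]
50 1250 v [-17.3  13.2] z [144.3 152.7 156.3]
60 1776 v [-18.5  18.2] z [140.9 155.  159.7]
70 474 v [-18.7  18.3] z [143.2 150.7 159.3]
```

```bash
cat > sf.py <<'E'
from meas import *
def seat(q):
    c,s=np.cos(np.radians(25)),np.sin(np.radians(25));dz=q[:,2]-107.5;return np.c_[q[:,0]*c+dz*s,q[:,1],-q[:,0]*s+dz*c]
def rep(tag,views):
    for n in views:
        q=seat(uv(pts(shot(n,n+tag)).reshape(-1,3)));q=q[~np.isnan(q[:,0])]
        b=q[(q[:,0]>3)&(q[:,0]<53)&(abs(q[:,1])<19)&(q[:,2]>34)&(q[:,2]<46)]
        f=q[(q[:,0]>-12)&(q[:,0]<20)&(abs(q[:,1])<19)&(q[:,2]>24)&(q[:,2]<36)]
        e=q[(q[:,0]>-15)&(q[:,0]<60)&(abs(q[:,1])<26)&(q[:,2]>38.5)&(q[:,2]<45)]
        if len(b)>5:print(n,"top Z",np.median(b[:,2]).round(1),"slope err deg",np.degrees(np.polyfit(b[:,0],b[:,2],1)[0]).round(2),end=" ")
        if len(f)>5:print("foot face X",np.percentile(f[:,0],[5,50,95]).round(1),len(f),end=" ")
        if len(e)>5:print("block top Xmin",np.percentile(e[:,0],1).round(1),"v",np.percentile(e[:,1],[1,99]).round(1),end=" ")
        w=q[(q[:,0]>100)&(q[:,0]<150)&(abs(q[:,1])<25)&(q[:,2]>3)&(q[:,2]<25)]
        if len(w)>5:print("tip X",np.percentile(w[:,0],99).round(1),"v",np.percentile(w[:,1],[1,99]).round(1),end="")
        print()
if __name__=="__main__":
    e=get_state();print(e["time"],uv(e["eef_pos"][None]).round(1),e["contact_force"].round(1));rep(sys.argv[1],sys.argv[2:])
E
python3 sf.py 14 wrist scene
python3 -m crank '[[[1,0,0.5],0,255],[[2,0,0.9],0,255],[[3,0,1.4],0,255],[[3,0,1.4],0,255]]'
python3 sf.py 15 wrist scene
```

```text
16.25 [[31.  -0.4 93.8]] [-0.  -0.1  9.4]
wrist top Z 41.5 slope err deg 0.22 block top Xmin 5.9 v [-22.1  21.6] 
scene top Z 39.3 slope err deg 0.06 block top Xmin 10.6 v [-25.1  14.2] tip X 135.8 v [-13.1  11.4]
time: 16.75
eef_pos: [0.6361, 0.2017, 0.0928]
tcp_rot: [-0.146, 0.989, 0.0, 0.004]
contact_force: [1.7, 0.3, 8.7]
opening: 0.512
finger_force: 45.1
16.75 [[28.8 -0.5 92.8]] [1.7 0.3 8.7]
wrist top Z 41.5 slope err deg 0.25 block top Xmin 3.4 v [-22.3  21.6] 
scene top Z 39.3 slope err deg 0.14 block top Xmin 8.2 v [-25.3  15.6] tip X 132.8 v [-12.3  11.4]
```

Flush with the slope (0.2° off) and centred to within 0.5 mm. The foot is about 3 mm from the stop, so I'll slide on down.

```bash
python3 -m crank '[[[1,0,0.5],0,255],[[2,0,0.9],0,255],[[3,0,1.4],0,255],[[3.5,0,1.6],0,255],[[3.5,0,1.6],0,255]]'
python3 sf.py 16 wrist scene
```

```text
time: 17.35
eef_pos: [0.6364, 0.2018, 0.0932]
tcp_rot: [-0.146, 0.989, 0.001, 0.009]
contact_force: [6.4, 3.0, 8.8]
opening: 0.505
finger_force: 45.1
17.35 [[29.1 -0.6 93.2]] [6.4 3.  8.8]
wrist top Z 41.8 slope err deg 0.88 block top Xmin 3.1 v [-22.3  21.5] 
scene top Z 39.6 slope err deg 1.05 block top Xmin 7.3 v [-25.6  14.7] tip X 133.2 v [-12.4  12.5]
```

It has met the stop (6 N along the slope, tool deflecting 1°). I'll ease off a little, then open.

```bash
python3 -m crank '[[[-1,0,-0.5],0,255],[[-2,0,-0.7],0,255],[[-2,0,-0.7],0,255]]'
python3 sf.py 17 wrist scene
python3 -m crank '[[[0,0,0],0,110],[[0,0,0],0,100],[[0,0,0],0,90],[[0,0,0],0,70],[[0,0,0],0,40],[[0,0,0],0,0],[[0,0,0],0,0],[[0,0,0],0,0]]'
python3 sf.py 18 wrist scene
```

```text
time: 17.75
eef_pos: [0.6363, 0.2017, 0.093]
tcp_rot: [-0.146, 0.989, 0.0, 0.006]
contact_force: [3.1, 1.9, 9.9]
opening: 0.512
finger_force: 45.2
17.75 [[29.  -0.5 93. ]] [3.1 1.9 9.9]
wrist top Z 41.6 slope err deg 0.49 block top Xmin 3.3 v [-22.3  21.6] 
scene top Z 39.4 slope err deg 0.48 block top Xmin 8.3 v [-25.   15.1] tip X 133.2 v [-12.9  11.4]
time: 18.65
eef_pos: [0.6316, 0.2007, 0.0886]
tcp_rot: [-0.146, 0.989, -0.0, 0.0]
contact_force: [0.5, 0.1, 0.1]
opening: 1.001
finger_force: 0.0
18.65 [[24.2 -0.2 88.6]] [0.5 0.1 0.1]
wrist top Z 41.5 slope err deg 0.11 block top Xmin 3.3 v [-21.8  20.9] 
scene top Z 39.2 slope err deg 0.07 block top Xmin 3.7 v [-23.   19.5] tip X 132.9 v [-12.8  10.7]
```

Released and lying flat. Now I rise straight up and check from above.

```bash
python3 -m crank '[[[0,0,-15],0,0],[[0,0,-45],0,0],[[0,0,-90],0,0],[[0,0,-130],0,0],[[40,0,-170],0,0],[[90,0,-170],0,0],[[90,0,-170],0,0],[[90,0,-170],0,0]]'
python3 sf.py 19 wrist scene top
python3 - <<'E'
from h import *
from sf import *
for n in("wrist19","scene19"):
    q=seat(uv(pts(load(n+".npy")).reshape(-1,3)));q=q[~np.isnan(q[:,0])]
    k=(abs(q[:,1])<17)&(q[:,0]>-16)&(q[:,0]<12)
    for z0 in(14,17,20,23,28,33):
        m=q[k&(q[:,2]>=z0)&(q[:,2]<z0+3)]
        if len(m)>3:print(n,z0,len(m),np.percentile(m[:,0],[2,50,98]).round(1))
a=cv2.imread("pics/scene19.png")[220:350,230:350];b=cv2.imread("pics/wrist19.png")
a=cv2.resize(a,(355,384),interpolation=cv2.INTER_CUBIC);cv2.imwrite("pics/c19.png",cv2.resize(np.hstack([a,b]),(790,350)))
E
```

```text
time: 19.55
eef_pos: [0.5448, 0.1746, 0.2602]
tcp_rot: [-0.146, 0.989, -0.0, 0.001]
contact_force: [-0.0, -0.8, 0.4]
opening: 1.0
finger_force: 0.0
19.55 [[-6.650e+01 -1.000e-01  2.602e+02]] [-0.  -0.8  0.4]
wrist top Z 41.5 slope err deg 0.02 block top Xmin 3.6 v [-22.1  21.4] tip X 132.0 v [-15.9  15.2]
scene top Z 39.2 slope err deg 0.01 block top Xmin 3.7 v [-22.9  19.6] tip X 132.7 v [-13.2  11.1]
top top Z 40.0 slope err deg 0.33 block top Xmin 8.0 v [-22.9  21.1] tip X 129.4 v [-15.9  12.3]
wrist19 17 16 [-7.  -0.9  1.9]
wrist19 20 302 [-6.9 -1.9  2.2]
wrist19 23 4 [-3.7 -0.8  2.1]
```

View pics/c19.png

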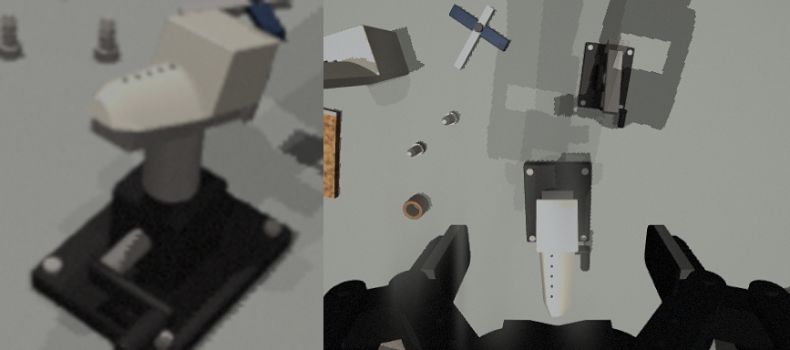

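The left half shows the wingtip lying flat along the bar, block up at (215,60). The right half shows it centred, block (557,225), with its foot at the stop (557,195). In the wrist view the stop's inner face is at X≈2.5 mm and the foot at 3.4 mm, so they touch within the measuring error. The bystanders are undisturbed.

```bash
python3 -c "
from plant import ctrl
print(ctrl.sign_off())"
```

```text
the job is handed in; nothing more can be done
None
```

The job is handed in at about 20 s: the wingtip was tipped onto the pad, then laid flat side down along the middle of the sloped rest, foot against the toe stop to within about 1 mm, and it stays there by itself; the first push passed just over its tip without touching, so I pushed again lower.

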